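Heater off, then view the sample tube on the slant

TASK

Turn the dial of the tube heater fully anticlockwise to its off stop, and only then draw the tall stoppered tube out of its well. Carry it over the flat viewing plate and hold it there leaning at 45 degrees, stopper end uppermost, with its middle over the plate and its lower end at least 10 cm above it. Finish while still holding it like that, motionless; leave the two short tubes in their wells and do not disturb the other things on the bench.

Things in the scene. Friction and masses are not known exactly. Their poses are not given: they have to be found in the camera images.
- heat_knob (a joint): angle of the heater's dial, rad: 0 at the off stop (fully anticlockwise seen from above), grows clockwise, up to 4.7; starts between 0.8 and 1.5. It turns with light, even friction (about 0.03 N m) and stays where it is left.
- heat_knob_grip (a point): black dial on the heater's top: disc 44 mm across, 8 mm high, with an upright bar grip 42 mm long, 14 mm thick, its top 44 mm above the heater's top. The point is on the vertical turning axis, 7 mm below the bar's top. x runs along the bar (white line at its -x end), y across it, z up; turns with the dial. At off the bar is parallel to the heater's x axis, white line to its -x side.
- heater: dry-block tube heater, fixed: white housing 170 (x) by 350 (y) mm, top 72 mm high; origin at the centre of its underside, z up. An aluminium block stands 8 mm proud (top 80 mm) with three wells, 22 mm wide and 50 mm deep, in a row at x = 0, y = -115, -50 and +15 mm; which tube is in which well varies. The dial is at x = 0, y = +120 mm.
- sample_tube_mid (a point): the tall tube: amber, 20 mm in diameter, 115 mm long, with a black stopper 27 mm in diameter and 30 mm high fixed on top (145 mm in all, 40 to 85 g, rigid). The point is on its axis half-way up, 72.5 mm from the lower end; z points to the stopper, whose middle is 57.5 mm further up. In its well it stands upright, lower end 30 mm and top 175 mm above the bench.
- sample_tube_foot (a point): centre of the tall tube's lower end, 72.5 mm below its middle along the axis; same axes.
- short_tube_a_mid (a point): a short amber tube, 20 mm in diameter, with a flat black cap 23 mm across, 85 mm high in all, standing in another well with its top 115 mm above the bench; the point is half-way up its axis. To be left in place.
- short_tube_b_mid (a point): the second short tube, the same as the first, in the remaining well. To be left in place.
- view_plate: flat square viewing plate fixed on the bench, 160 by 160 mm and 12 mm thick, white with an aluminium rim; origin at the centre of its underside, x and y along its sides, z up.
- dark_bottle: bystander: amber bottle, 48 mm across, 100 mm high; origin at the centre of its underside.
- white_jar: bystander: white jar, 60 mm across, 70 mm high; origin at the centre of its underside.
- loose_cap: bystander: bottle cap lying on the bench, 34 mm across, 22 mm high; origin at the centre of its underside.
- spatula: bystander: narrow steel laboratory spatula, 170 mm long, up to 10 mm wide and 6 mm thick, lying flat; origin near its middle on its underside.
- beaker: bystander: empty glass beaker, 60 mm across, 75 mm high; origin at the centre of its underside.
There are look-alikes about, which are no part of the job. Several things look just like the view_plate: the one meant starts farthest to the robot's left.

How it is judged:
On the way, in this order (a step that is already met when the one before it is completed fails the run):
1. the dial is at its off stop while the tall tube still stands in its well (value of joint heat_knob below 0.1 rad and z of sample_tube_foot in the frame of heater below 0.045 m), for 0.2 s.
2. the tall tube is drawn clear of its well, held in the fingers (contact force between the fingers and sample_tube above 1 N and z of sample_tube_foot in the frame of heater above 0.082 m), for 0.1 s.
At the end, for the whole second after the job is handed in: Dial within 0.1 rad of off; tall tube held only by the fingers, still, leaning 33 to 57 degrees from upright, stopper up, its middle within 85 mm of the viewing plate's centre along each side, its lower end over 105 mm above the bench; short tubes in their wells (value of joint heat_knob below 0.1 rad and contact force between the fingers and sample_tube above 1 N and angle between sample_tube_mid's own z axis and vertical between 0.57 and 1 rad and x of sample_tube_mid in the frame of view_plate between -0.085 and 0.085 m and y of sample_tube_mid in the frame of view_plate between -0.085 and 0.085 m and height (world z) of sample_tube_foot above 0.105 m and contact force between sample_tube and heater below 0.1 N and contact force between sample_tube and view_plate below 0.1 N and linear speed of sample_tube below 0.03 m/s and angular speed of sample_tube below 0.2 rad/s and z of each of short_tube_a_mid, short_tube_b_mid in the frame of heater below 0.085 m); the arm keeps its last pose, push and grip.
It fails at once if a short tube is pulled up or out of its well (distance of any of short_tube_a_mid, short_tube_b_mid from where it was at the start of the episode above 0.02 m).
It fails at once if a bystander on the bench is shifted by more than 30 mm (distance of any of dark_bottle, white_jar, loose_cap, spatula, beaker from where it was at the start of the episode above 0.03 m).
It also fails if it takes over 51 s, if anything falls off the work surface, if the arm or the gripper's body presses on something with over 40 N, if the wrist force passes 120 N, or if a joint passes its speed limit or range.

ROBOT

A 7-joint arm with a two-finger parallel gripper is mounted at the origin on the work surface. World frame = base frame: x ahead of the robot, y to its left, z up, the work surface at z = 0. Lengths are in m, angles in rad, forces in N, time in s.
With the tool pointing down it reaches from about 0.425 to 0.925 m from the base axis. Payload 6.8 kg.
Tool frame: the origin (TCP) lies midway between the tips of the shut fingers; the grasp point (between the pads) lies r.grip_point_offset behind it (r.grip_point_offset is the distance from the TCP to the grasp point, in m); z points along the fingers, y is the direction in which the jaws open and shut (so a half turn about z gives the same grasp; the last joint's range is limited). The gripper opens to 85 mm and grips with 20 to 120 N. Pads are 22 mm wide; open, the fingers measure 114 mm over their backs; the gripper's body (76 mm by 85 mm) begins 54 mm behind the grasp point. The pads swing forward as they close: fully open they stand 13 mm farther back than shut.
Start: joints at [-1.321, 0.477, 0.022, 1.555, -0.011, 1.109, -0.083], TCP at [0.236, 0.632, 0.231] pointing down, gripper open.
Joint ranges: [-2.96, 2.96], [-0.34, 2.1], [-1.41, 1.46], [0.24, 2.44], [-1.37, 4.51], [0.17, 1.92], [-2.96, 2.96]. Speed limits (rad/s): [2.39, 2.39, 3.14, 3.14, 3.14, 3.14, 3.14].

INTERFACE

Orientations are given as a rotation vector (axis times angle).
In Python, from bench import r gives the robot as it stands. The module is installed in compiled form; this text tells all that it offers.
- The arm moves only by the tool play_rows, never from a script. Its argument "deltas" is a list of rows, each a list of 3 entries, a list of its own where there are three numbers: the finger opening in mm, from 0 to 85.4, then the shift along the tool's x, y, z in mm, then the turn, a rotation vector about the tool's x, y, z in rad. A call has 1 to 8 rows; each row is the pose to reach, as a shift and turn from the pose measured when the call began, along the tool's axes at that moment; what a row does not reach only later rows make up. A row lasts 1/8 s, in which the tool goes at most 62.5 mm and 10.7 degrees, less where a joint would pass 70% of its speed; a pose out of reach is approached as far as the arm can. A call with a gripper value outside its range is refused whole. The fingers move at their own pace and stop on an object; "squeeze" is the grip in N (left out, the last holds). Time passes only in rows, so rows that repeat a pose let the fingers close. It gives the time, the measured TCP pose, the force and the opening at its end, in the units of the state.
- r.get_obs(): the state, without advancing time (a new reading comes with each control period).
- r.grab_frame(name): name is "side" or "top"; returns (picture, depth): 400x640x3 uint8, red, green, blue; 400x640 float32, m along the optical axis (not along the pixel's ray), 0 where there is no reading.
- r.camera_model(name): a dict with "mtx" (3x3 intrinsics, pixels), "D" ([k1, k2, p1, p2, k3] as OpenCV has them; the pictures are not rectified), "rvec" (rotation vector, rad) and "tvec" (3), from world to camera coordinates, as OpenCV has them. Camera axes: x right, y down, z forward; pixel columns grow to the right and rows downward; lengths in m; the calibration is good to about 2 mm. A picture is of the moment at which its call begins. camera_model takes no time and is no camera call.
- r.hand_in(): hands the job in, once; it reports no verdict.
The state is a dict: "clock": time; "joints": joint angles; "qvel": joint speeds; "tau": joint torques, N m; "tcp_pos": TCP position; "orientation": TCP orientation; "contact_force": force on the tool from outside, world axes, zero at the start; "moment": the same for the moment, N m; "grip_width": finger opening in m.
Only numpy, scipy, OpenCV 4.12 (cv2) and the standard library are available. Lean on these libraries where they do the work, as an engineer would, in place of code of your own. Each camera call takes 0.05 s, during which the arm holds its last target. There are 200 camera calls.

## Working session

There is one attempt and no reset: what is moved stays moved. The work goes in short steps, Python scripts to look and compute and a tool call to move; the robot and the scene stay as the last step left them, time stands still between calls to the robot, and variables do not carry over. Pictures are saved under pics/ and viewed, about 8 in all and at most 12, crops included, and the job is handed in when it is done.

Besides the shell and the picture viewer there is one more tool, called as name([rows], argument=value, ...), one row to a line, values as JSON. play_rows: Moves the arm, as the interface text tells. Its arguments: {"type":"object","properties":{"deltas":{"type":"array"},"squeeze":{"type":"number"}},"required":["deltas"]}

```bash
mkdir -p pics; cat > h.py <<'E'
import numpy as np, cv2
from scipy.spatial.transform import Rotation as R
from bench import r
def cloud(name):
    im,d=r.grab_frame(name); c=r.camera_model(name)
    K=np.array(c["mtx"]);D=np.array(c["D"],float)
    v,u=np.mgrid[0:400,0:640]
    n=cv2.undistortPoints(np.stack([u,v],-1).reshape(-1,1,2).astype(np.float64),K,D).reshape(400,640,2)
    P=np.dstack([n*d[...,None],d])
    Rm=cv2.Rodrigues(np.array(c["rvec"],float))[0];t=np.array(c["tvec"],float).ravel()
    W=(P-t)@Rm
    W[d==0]=np.nan
    return im,W
def save(f,im,s=1): cv2.imwrite("pics/"+f,cv2.resize(im,None,fx=s,fy=s,interpolation=cv2.INTER_CUBIC)[...,::-1])
E
python3 - <<'E'
from h import *
for n in("top","side"):
    im,W=cloud(n); np.savez(n+".npz",im=im,W=W); 
    save(n+"0.png",im,1.25 if n=="top" else 1)
    c=r.camera_model(n);print(n,np.round(-cv2.Rodrigues(np.array(c["rvec"],float))[0].T@np.array(c["tvec"],float).ravel(),3))
o=r.get_obs();print(o,r.grip_point_offset)
E
```

```text
top [ 0.386 -0.039  1.243]
side [ 0.481 -1.052  1.008]
{'clock': 0.1, 'joints': array([-1.32110977,  0.47772926,  0.02236979,  1.55636869, -0.0114811 ,
        1.10932597, -0.08310968]), 'qvel': array([ 0.00121787, -0.00314841,  0.00078573, -0.00183494, -0.00151646,
       -0.00080968,  0.00067963]), 'tau': array([ 4.49601357e-03, -5.97759569e+01,  1.61367472e+00, -2.81955707e+01,
        1.28245982e-02,  5.06257304e-03,  1.75290370e-05]), 'tcp_pos': array([0.23622599, 0.63172602, 0.23040876]), 'orientation': array([-5.58998523e-01, -3.09130628e+00,  2.66411951e-03]), 'contact_force': array([ 0.74478296, -0.17181987, -0.94800404]), 'moment': array([-0.05480861,  0.01771995, -0.0305561 ]), 'grip_width': 0.0848685799904172} 0.0187
```

View pics/top0.png

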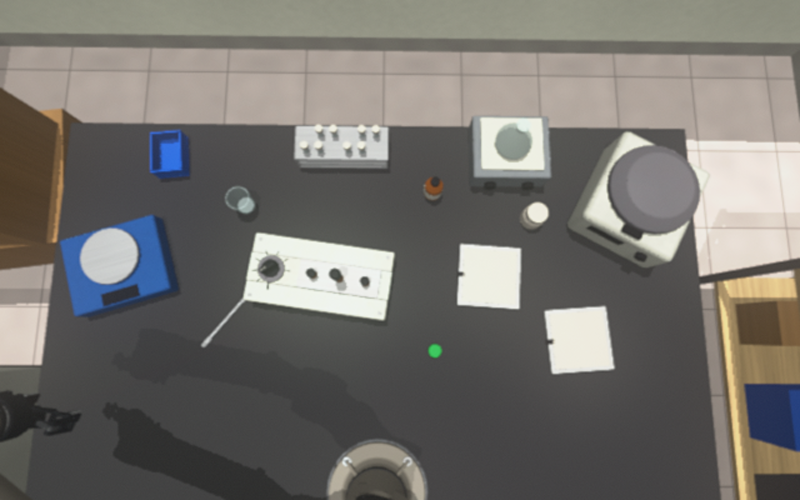

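View pics/side0.png

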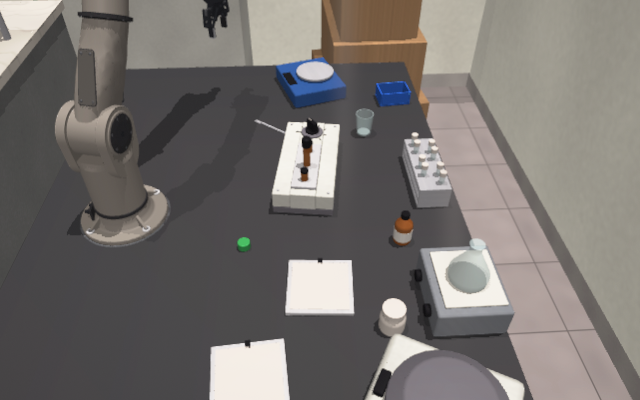

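Candidates for the view_plate (800x500 top view) are the plate at (490,276) and the plate at (578,340). Left is +y, which is image left, so the one at (490,276) fits. The heater is at (320,276), with its dial at (270,267), the tall tube probably in the middle well at (336,275), and short tubes at (311,273) and (365,282).

```bash
python3 - <<'E'
from h import *
z=np.load("top.npz");im,W=z["im"],z["W"]
save("crop1.png",im[175:265,185:425],3.3)
x,y,h=W[...,0],W[...,1],W[...,2]
v,u=np.mgrid[0:400,0:640]
def rect(m,n):
    k,l,s,c=cv2.connectedComponentsWithStats(m.astype(np.uint8))
    for i in range(1,k):
        if s[i,4]>300: print(n,s[i],cv2.minAreaRect((W[l==i][:,:2]*1000).astype(np.float32)),np.nanmedian(h[l==i]))
box=(u>185)&(u<325)&(v>180)&(v<262)
rect(box&(h>.06)&(h<.09),"heater")
rect((u>355)&(u<500)&(v>185)&(v<305)&(h>.007)&(h<.03)&(im.min(2)>120),"plate")
s=np.load("side.npz");im2,W2=s["im"],s["W"]
for n,WW in(("top",W),("side",W2)):
  X=WW
  for zl,zh in((.1,.112),(.112,.13),(.13,.2)):
    m=(X[...,2]>zl)&(X[...,2]<zh)&(X[...,0]>.35)&(X[...,0]<.75)&(X[...,1]<.35)&(X[...,1]>-.1)
    k,l,st,c=cv2.connectedComponentsWithStats(m.astype(np.uint8))
    for i in range(1,k):
      p=X[l==i]
      if len(p)>3: print(n,zl,len(p),np.round(p.min(0),3),np.round(p.max(0),3),np.round(p.mean(0),3),c[i].round())
E
```

```text
heater [ 194  186  121   70 5926] ((521.5010986328125, 149.76719665527344), (350.8453063964844, 171.77182006835938), 82.095458984375) 0.07316578508514004
plate [ 366  195   50   52 2323] ((530.5188598632812, -283.1286315917969), (160.31338500976562, 160.3917999267578), 86.2776107788086) 0.012069531192658408
plate [ 435  245   56   54 2451] ((369.020751953125, -509.44073486328125), (161.7671661376953, 162.60890197753906), 4.240234851837158) 0.012118980052868392
top 0.1 15 [0.524 0.248 0.101] [0.551 0.278 0.111] [0.535 0.262 0.106] [215. 214.]
top 0.112 67 [0.523 0.249 0.113] [0.553 0.288 0.121] [0.538 0.268 0.116] [213. 213.]
top 0.112 45 [0.514 0.154 0.112] [0.533 0.175 0.121] [0.524 0.164 0.116] [248. 218.]
top 0.112 40 [0.495 0.026 0.112] [0.515 0.044 0.119] [0.506 0.035 0.115] [291. 224.]
top 0.13 78 [0.502 0.086 0.146] [0.525 0.11  0.179] [0.513 0.098 0.172] [267. 219.]
side 0.1 39 [0.525 0.242 0.1  ] [0.556 0.273 0.112] [0.54  0.256 0.106] [312. 124.]
side 0.1 25 [0.509 0.082 0.1  ] [0.527 0.097 0.111] [0.518 0.088 0.106] [307. 158.]
side 0.1 23 [0.499 0.019 0.1  ] [0.518 0.029 0.111] [0.508 0.022 0.105] [304. 173.]
side 0.112 35 [0.526 0.241 0.112] [0.555 0.283 0.121] [0.541 0.26  0.115] [312. 121.]
side 0.112 33 [0.509 0.082 0.112] [0.527 0.093 0.129] [0.517 0.086 0.121] [307. 154.]
side 0.112 37 [0.499 0.017 0.112] [0.518 0.04  0.117] [0.508 0.027 0.115] [304. 169.]
side 0.13 144 [0.504 0.076 0.13 ] [0.53  0.107 0.177] [0.517 0.088 0.159] [307. 143.]
```

View pics/crop1.png

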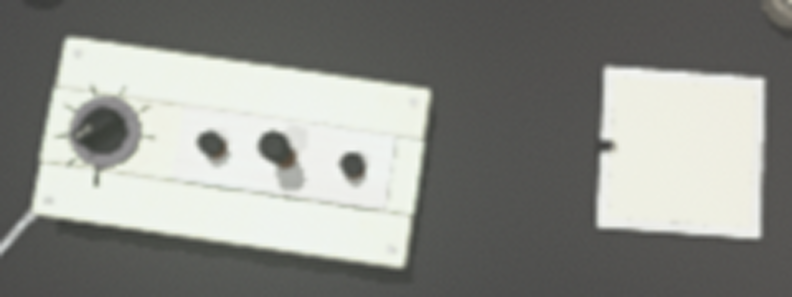

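```bash
cat >> h.py <<'E'
def go(gp,jaw_az,tilt=None):
    """tool-frame delta for grasp point gp, tool down, jaw y along azimuth"""
    o=r.get_obs();R0=R.from_rotvec(o["orientation"]);best=None
    for a in(jaw_az,jaw_az+np.pi):
        y=np.array([np.cos(a),np.sin(a),0]);zz=np.array([0,0,-1.]);x=np.cross(y,zz)
        Rt=R.from_matrix(np.c_[x,y,zz])
        if tilt is not None: Rt=R.from_rotvec(tilt)*Rt
        w=(R0.inv()*Rt).as_rotvec()
        if best is None or np.linalg.norm(w)<np.linalg.norm(best[0]): best=(w,Rt)
    w,Rt=best; tcp=np.array(gp)+Rt.apply([0,0,r.grip_point_offset])
    print("shift mm",np.round(R0.inv().apply(tcp-o["tcp_pos"])*1000,1),"turn",np.round(w,3),"target tcp",tcp.round(4))
E
python3 - <<'E'
from h import *
for n in("top","side"):
    z=np.load(n+".npz");im,W=z["im"],z["W"]
    m=(W[...,2]>.098)&(W[...,2]<.125)&(np.hypot(W[...,0]-.538,W[...,1]-.2686)<.032)
    p=W[m][:,:2];c=p.mean(0);w,V=np.linalg.eigh(np.cov(p.T));d=V[:,1]
    b=im[m].astype(int).sum(1);k=np.argsort(b)[-5:]
    print(n,c.round(4),np.sqrt(w).round(4),"bar az",np.arctan2(d[1],d[0]).round(3),cv2.minAreaRect((p*1000).astype(np.float32)),"bright",p[k].round(3).tolist(),b[k])
z=np.load("top.npz");save("dial.png",z["im"][195:235,190:240],8)
go([.538,.2686,.22],0.33)
E
```

```text
top [0.5372 0.2665] [0.0043 0.0123] bar az 2.173 ((538.0465087890625, 267.2932434082031), (14.573654174804688, 41.26081848144531), 34.844051361083984) bright [[0.532, 0.281], [0.535, 0.273], [0.526, 0.284], [0.531, 0.277], [0.532, 0.288]] [360 365 366 378 408]
side [0.5403 0.2581] [0.0042 0.0134] bar az 2.218 ((539.3291015625, 262.3610534667969), (17.23976707458496, 45.65949249267578), 34.207279205322266) bright [[0.535, 0.268], [0.532, 0.273], [0.555, 0.246], [0.555, 0.248], [0.556, 0.248]] [369 376 442 492 543]
shift mm [-409.8 -234.4   29.6] turn [-0.002  0.001  0.883] target tcp [0.538  0.2686 0.2013]
```

View pics/dial.png

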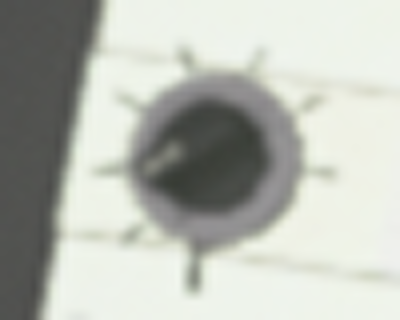

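The dial's bar is seen from both cameras, with the white-line end at azimuth about 2.18. The dial therefore sits at about 0.82 rad, and the off mark is at the bottom of the crop, around (193,270). Next I move above the dial.

play_rows([
  [45,[-51,-29,0],[0,0,0.08]],
  [45,[-103,-59,0],[0,0,0.16]],
  [45,[-154,-88,5],[0,0,0.24]],
  [45,[-205,-117,10],[0,0,0.32]],
  [45,[-256,-147,15],[0,0,0.4]],
  [45,[-307,-176,20],[0,0,0.48]],
  [45,[-359,-205,25],[0,0,0.55]],
  [45,[-410,-234,30],[0,0,0.606]],
], squeeze=30)

```text
clock: 1.1
tcp_pos: [0.5391, 0.2673, 0.2005]
orientation: [1.458, 2.782, -0.003]
contact_force: [1.0, 1.3, 0.5]
grip_width: 0.0454
```

```bash
python3 - <<'E'
from h import *
go([.538,.2680,.107],0.607)
print(r.get_obs())
E
```

```text
shift mm [  1.3  -0.4 112.2] turn [-0.002  0.001 -0.002] target tcp [0.538  0.268  0.0883]
{'clock': 1.1, 'joints': array([-0.77710915,  0.39521239,  0.2766202 ,  1.78289844, -0.1254049 ,
        0.98221565,  0.15446627]), 'qvel': array([ 0.63573625,  0.20500724,  0.22114052, -0.16450382, -0.15992142,
       -0.01086543,  0.47098703]), 'tau': array([ -3.34799007, -52.81552792,   4.2221041 , -24.417817  ,
         0.29414669,   0.20573731,  -0.67505529]), 'tcp_pos': array([0.53910262, 0.26734295, 0.20050655]), 'orientation': array([ 1.45832319,  2.78244262, -0.0029296 ]), 'contact_force': array([0.95000428, 1.32425212, 0.50071891]), 'moment': array([ 0.00919118, -0.03014135,  0.04015587]), 'grip_width': 0.04541088154446953}
```

play_rows([
  [45,[1,0,0],[0,0,0]],
  [45,[1,0,40],[0,0,0]],
  [45,[1,0,80],[0,0,0]],
  [45,[1,0,111],[0,0,0]],
  [45,[1,0,111],[0,0,0]],
])

```text
clock: 1.72
tcp_pos: [0.536, 0.2681, 0.0872]
orientation: [-1.455, -2.781, 0.01]
contact_force: [0.1, 0.0, 0.1]
grip_width: 0.045
```

play_rows([
  [5,[0,0,0],[0,0,0]],
  [5,[0,0,0],[0,0,0]],
  [5,[0,0,0],[0,0,0]],
  [5,[0,0,0],[0,0,0]],
  [5,[0,0,0],[0,0,0]],
])

```text
clock: 2.35
tcp_pos: [0.5362, 0.2688, 0.0885]
orientation: [-1.454, -2.781, 0.007]
contact_force: [-3.7, 0.1, 7.6]
grip_width: 0.0136
```

```bash
python3 - <<'E'
from h import *
go([.538,.268,.109],1.433); o=r.get_obs();print(o["joints"].round(3),o["tcp_pos"],o["contact_force"],o["moment"],o["grip_width"])
E
```

```text
shift mm [-1.7  1.  -1.8] turn [-0.005 -0.003 -0.826] target tcp [0.538  0.268  0.0903]
[-0.748  0.534  0.239  1.865 -0.174  0.768  0.192] [0.53619394 0.26880057 0.08848016] [-3.66001531  0.07002328  7.57368531] [0.12494173 0.65636396 0.03147525] 0.013645925160361169
```

play_rows([
  [5,[0,0,-1],[0,0,-0.14]],
  [5,[0,0,-1],[0,0,-0.28]],
  [5,[0,0,-1],[0,0,-0.42]],
  [5,[0,0,-1],[0,0,-0.56]],
  [5,[0,0,-1],[0,0,-0.7]],
  [5,[0,0,-1],[0,0,-0.82]],
  [5,[0,0,-1],[0,0,-0.87]],
  [5,[0,0,-1],[0,0,-0.87]],
])

```text
clock: 3.35
tcp_pos: [0.5342, 0.2655, 0.0886]
orientation: [-0.153, -3.128, 0.011]
contact_force: [-6.1, -4.7, 0.5]
grip_width: 0.0135
```

```bash
python3 - <<'E'
from h import *
go([.538,.268,.109],1.433); o=r.get_obs();print(o["joints"].round(3),o["tcp_pos"],o["contact_force"],o["moment"],o["grip_width"])
E
```

```text
shift mm [-3.5  2.8 -1.7] turn [-0.008 -0.009  0.04 ] target tcp [0.538  0.268  0.0903]
[-0.58   0.522  0.018  1.856 -0.013  0.775  0.918] [0.53420021 0.26551328 0.08862513] [-6.13360809 -4.68783551  0.49934043] [-1.08117824  1.02774399 -1.03049572] 0.01353825246772903
```

play_rows([
  [45,[0,0,0],[0,0,0]],
  [45,[0,0,0],[0,0,0]],
  [45,[0,0,0],[0,0,0]],
  [45,[0,0,-40],[0,0,0]],
  [45,[0,0,-90],[0,0,0]],
  [45,[0,0,-130],[0,0,0]],
  [45,[0,0,-130],[0,0,0]],
])

```text
clock: 4.22
tcp_pos: [0.5378, 0.2679, 0.2227]
orientation: [-0.153, -3.135, 0.004]
contact_force: [0.3, 0.3, -0.8]
grip_width: 0.0448
```

```bash
python3 - <<'E'
from h import *
im,W=cloud("side");save("s1.png",im[95:215,240:380],5)
m=(W[...,2]>.1)&(W[...,2]<.125)&(np.hypot(W[...,0]-.538,W[...,1]-.2686)<.032)
print(cv2.minAreaRect((W[m][:,:2]*1000).astype(np.float32)),m.sum())
m=(W[...,2]>.14)&(W[...,2]<.18)&(np.hypot(W[...,0]-.515,W[...,1]-.1)<.032)
p=W[m];print(p.min(0),p.max(0))
go([.5155,.0995,.24],-.138)
E
```

```text
((541.1074829101562, 259.9812927246094), (19.31601333618164, 38.38178634643555), 79.77627563476562) 83
[0.50446962 0.07422587 0.14199526] [0.53007708 0.10503325 0.17852623]
shift mm [ 4.500e+00 -1.689e+02 -1.000e-01] turn [ 1.00e-03 -9.00e-03 -1.53e+00] target tcp [0.5155 0.0995 0.2213]
```

View pics/s1.png

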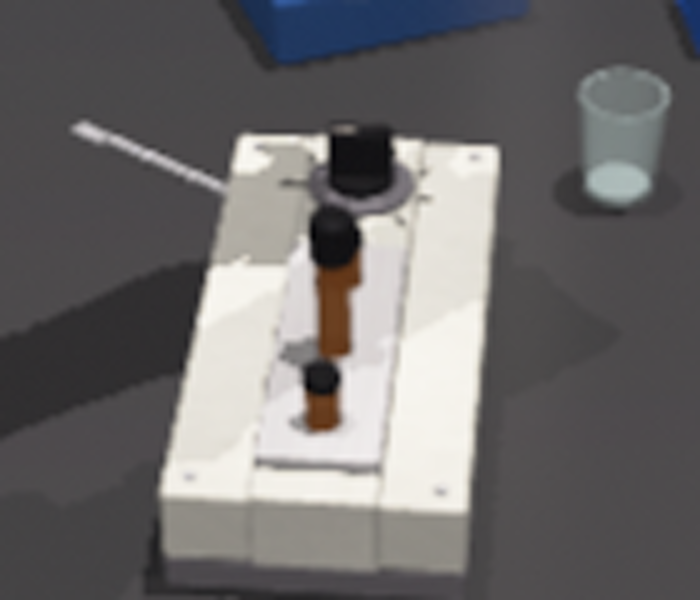

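The dial bar is aligned with the off tick at s1 (290,183), the mark that was at the bottom in the earlier view. The moment also built up against the stop. The tall tube still stands, with its stopper at (335,235). Next I go above the tube.

```bash
python3 - <<'E'
from h import *
go([.515,.099,.235],1.433);go([.515,.099,.160],1.433)
E
```

```text
shift mm [   4.9 -169.4    4.9] turn [-0.005 -0.006  0.04 ] target tcp [0.515  0.099  0.2163]
shift mm [   4.4 -169.    79.9] turn [-0.005 -0.006  0.04 ] target tcp [0.515  0.099  0.1413]
```

play_rows([
  [50,[1,-45,0],[0,0,0.01]],
  [50,[2,-90,0],[0,0,0.02]],
  [50,[4,-135,0],[0,0,0.03]],
  [50,[5,-169,0],[0,0,0.04]],
  [50,[5,-169,0],[0,0,0.04]],
  [50,[5,-169,0],[0,0,0.04]],
])

```text
clock: 5.03
tcp_pos: [0.5146, 0.1002, 0.2205]
orientation: [-0.214, -3.127, 0.008]
contact_force: [-0.0, 0.1, 0.9]
grip_width: 0.0499
```

```bash
python3 - <<'E'
from h import *
go([.515,.099,.160],1.433)
im,W=cloud("side")
m=(W[...,2]>.15)&(W[...,2]<.173)&(np.hypot(W[...,0]-.515,W[...,1]-.1)<.025)
p=W[m];print(p.min(0),p.max(0)); save("s2.png",im[70:200,230:400],4)
E
```

```text
shift mm [-1.1 -0.8 79.2] turn [-0.005 -0.007  0.001] target tcp [0.515  0.099  0.1413]
[0.50454843 0.07745217 0.15065874] [0.53000262 0.1075549  0.17299712]
```

View pics/s2.png

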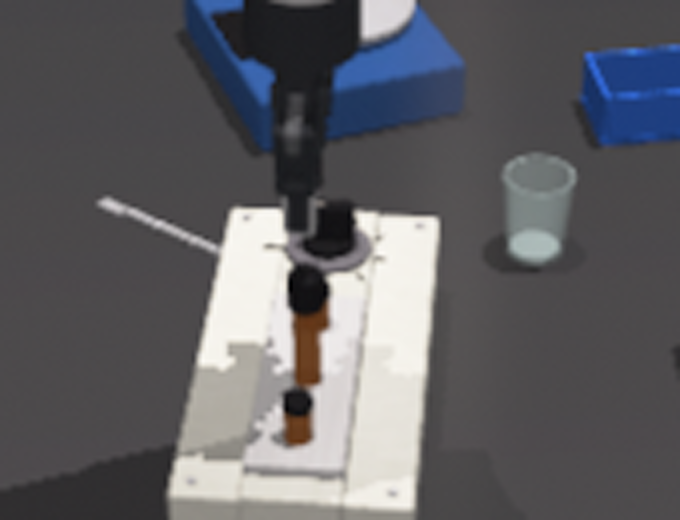

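Fingers hang above the stopper at s2 (308,288), the dial bar still along the off tick. Descend and grip the stopper.

play_rows([
  [50,[-2,-2,30],[0,0,0]],
  [50,[-2,-2,60],[0,0,0]],
  [50,[-2,-2,79],[0,0,0]],
  [50,[-2,-2,79],[0,0,0]],
  [15,[-2,-2,79],[0,0,0]],
  [15,[-2,-2,79],[0,0,0]],
  [15,[-2,-2,79],[0,0,0]],
  [15,[-2,-2,79],[0,0,0]],
], squeeze=60)

```text
clock: 6.08
tcp_pos: [0.5166, 0.0984, 0.1425]
orientation: [-0.213, -3.129, 0.006]
contact_force: [-0.2, 0.5, 5.6]
grip_width: 0.0256
```

play_rows([
  [15,[0,0,0],[0,0,0]],
  [15,[0,0,-10],[0,0,0]],
  [15,[0,0,-20],[0,0,0]],
])

```text
clock: 6.45
tcp_pos: [0.5166, 0.0984, 0.1631]
orientation: [-0.213, -3.129, 0.006]
contact_force: [-0.8, -0.2, -0.0]
grip_width: 0.0253
```

play_rows([
  [15,[0,0,-25],[0,0,0]],
  [15,[0,0,-50],[0,0,0]],
  [15,[0,0,-75],[0,0,0]],
  [15,[0,0,-100],[0,0,0]],
  [15,[0,0,-130],[0,0,0]],
  [15,[0,0,-130],[0,0,0]],
])

```text
clock: 7.2
tcp_pos: [0.5187, 0.0992, 0.296]
orientation: [-0.214, -3.134, 0.003]
contact_force: [-0.0, 1.1, -0.3]
grip_width: 0.0248
```

```bash
python3 - <<'E'
from h import *
im,W=cloud("side");save("s3.png",im[0:220,200:400],2.7)
# final: tube mid over plate, foot ~0.17; tilt about world x
ph=-.75; d=np.array([0,np.sin(ph),-np.cos(ph)])  # tool z
mid=np.array([.5305,-.283,.18+.0725*np.cos(ph)])
go([.5165,-.10,.30],1.433)
go(mid-d*.0575,1.433,[ph,0,0]); o=r.get_obs();print(o["joints"].round(3),o["contact_force"],o["tcp_pos"])
E
```

```text
shift mm [ -25.7 -197.3   13.5] turn [-0.003 -0.003  0.002] target tcp [ 0.5165 -0.1     0.2813]
shift mm [ -60.9 -350.4   33.7] turn [ 0.74  -0.106  0.003] target tcp [ 0.5305 -0.2566  0.2614]
[-0.396  0.176  0.101  1.832 -0.018  1.139  1.146] [-0.3832076  -0.00785126 -0.42270735] [0.51780627 0.09897789 0.29422888]
```

View pics/s3.png

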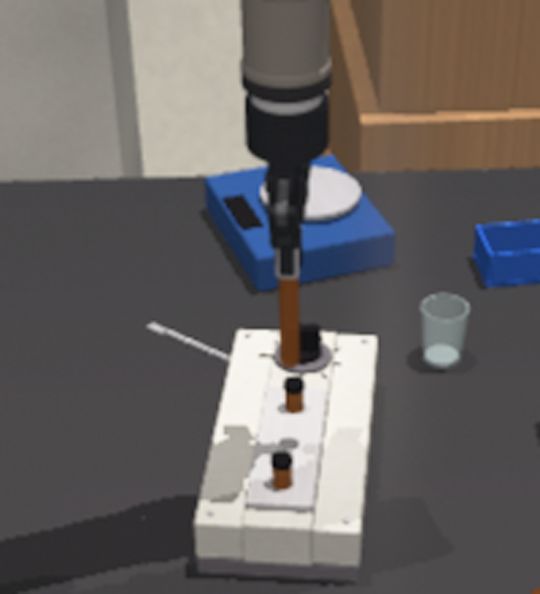

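The tube is held upright at (289,320), clear of its well, and both short tubes are in place at (293,393) and (281,470). Next I carry it to the plate while tilting.

play_rows([
  [15,[-7,-40,0],[0,0,0]],
  [15,[-14,-80,0],[0.07,-0.01,0]],
  [15,[-21,-120,0],[0.15,-0.02,0]],
  [15,[-28,-165,0],[0.23,-0.03,0]],
  [15,[-36,-210,0],[0.32,-0.045,0]],
  [15,[-44,-255,5],[0.41,-0.06,0]],
  [15,[-50,-295,15],[0.5,-0.07,0]],
  [15,[-55,-325,25],[0.58,-0.08,0]],
])

```text
clock: 8.25
tcp_pos: [0.527, -0.2321, 0.2689]
orientation: [0.201, 2.966, -0.903]
contact_force: [-0.2, -0.0, -1.1]
grip_width: 0.0252
```

```bash
python3 - <<'E'
from h import *
ph=-.75; d=np.array([0,np.sin(ph),-np.cos(ph)])
mid=np.array([.5305,-.283,.18+.0725*np.cos(ph)])
go(mid-d*.0575,1.433,[ph,0,0]); o=r.get_obs();print(o["joints"].round(3),o["contact_force"],o["tcp_pos"],o["grip_width"])
E
```

```text
shift mm [ -5.7 -15.5  19.8] turn [ 0.157 -0.026  0.004] target tcp [ 0.5305 -0.2566  0.2614]
[-0.28   0.263  0.307  1.936  0.605  1.038  1.116] [-0.20201936 -0.04224505 -1.06549964] [ 0.52702662 -0.23212271  0.26891457] 0.025235664032995073
```

play_rows([
  [15,[-3,-8,10],[0.08,-0.01,0]],
  [15,[-6,-15,20],[0.17,-0.025,0]],
  [15,[-6,-15,20],[0.17,-0.025,0]],
  [15,[-6,-15,20],[0.17,-0.025,0]],
  [15,[-6,-15,20],[0.17,-0.025,0]],
  [15,[-6,-15,20],[0.17,-0.025,0]],
])

```text
clock: 9.0
tcp_pos: [0.531, -0.2565, 0.2615]
orientation: [0.194, 2.866, -1.148]
contact_force: [0.7, 0.0, -0.3]
grip_width: 0.0249
```

```bash
python3 - <<'E'
from h import *
o=r.get_obs();Rt=R.from_rotvec(o["orientation"]);d=Rt.apply([0,0,1])
gp=o["tcp_pos"]-d*r.grip_point_offset
print("tilt",np.degrees(np.arccos(-d[2])),"mid",gp+d*.0575,"foot",gp+d*.13,"dir",d,np.abs(o["qvel"]).max(),o["clock"],o["grip_width"])
im,W=cloud("side"); im2,W2=cloud("top")
a=im[100:400,180:440]; b=im2[150:300,180:440]
save("f.png",np.vstack([a,b]),1.3)
hsv=cv2.cvtColor(im,cv2.COLOR_RGB2HSV)
m=(hsv[...,1]>120)&(hsv[...,0]<20)&(W[...,2]>.08)&(np.hypot(W[...,0]-.53,W[...,1]+.283)<.12)
p=W[m];c=p.mean(0);v=np.linalg.svd(p-c,full_matrices=False)[2][0];print(len(p),"amber",c,v,np.degrees(np.arccos(abs(v[2]))),p[np.argmin(p[:,2])])
m=(W[...,2]>.1)&(W[...,2]<.13)&(np.hypot(W[...,0]-.538,W[...,1]-.2686)<.032)
print("dial",cv2.minAreaRect((W[m][:,:2]*1000).astype(np.float32)))
E
```

```text
tilt 43.651710108698616 mid [ 0.53090098 -0.28327319  0.23345108] foot [ 0.53075686 -0.33331776  0.18099376] dir [-0.00198789 -0.69026997 -0.72354918] 0.00370834629450556 9.0 0.02493772224506157
447 amber [ 0.53089372 -0.3038148   0.2260202 ] [ 0.00412168 -0.69840874 -0.71568725] 44.30044962573233 [ 0.52427667 -0.33671918  0.18240573]
dial ((0.0, 0.0), (0.0, 0.0), 0.0)
```

View pics/f.png

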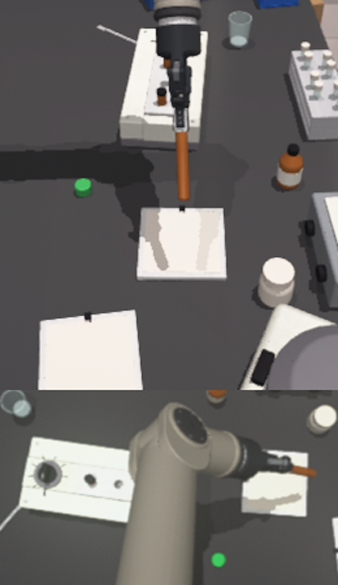

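The tube leans over the left-hand plate, at (285,468) in the lower panel, and the bystanders are in place. Last check is the dial from the top camera, then hand in if it's off.

```bash
python3 - <<'E'
from h import *
im,W=cloud("top")
m=(W[...,2]>.1)&(W[...,2]<.13)&(np.hypot(W[...,0]-.538,W[...,1]-.2686)<.032)
q=cv2.minAreaRect((W[m][:,:2]*1000).astype(np.float32));print(q)
a=q[2]+(90 if q[1][1]>q[1][0] else 0); a=(a+90)%180-90
print("bar az deg",a,"off -7.9")
if abs(a+7.9)<6: r.hand_in();print("handed in")
E
```

```text
((538.3197021484375, 267.45159912109375), (14.787400245666504, 41.587764739990234), 79.08101654052734)
bar az deg -10.918983459472656 off -7.9
the job is handed in; nothing more can be done
handed in
```

The job is handed in. I turned the dial back to its off stop, drew the tall tube out of its well by the stopper, and held it leaning over the leftmost viewing plate. It reports no verdict, so these are my last checks, made at about 9 s of the 51 s limit:

- **Tube pose:** it leans 43.7° by the arm's pose and 44.3° by the camera. Its middle is within about 1 mm of the plate centre, and its foot is about 0.18 m above the bench. The arm is still, and the fingers hold the stopper at 24.9 mm opening.
- **Dial:** the gripper turned it until about 1 N m of reaction showed it was against the stop. The last camera reading put the bar about 3° (0.05 rad) from my estimated off direction. The limit is 0.1 rad, so it passes but the two measures don't agree exactly. The earlier side-camera reading was rougher, about 2° off. The dial check on the final side picture found no points.
- **Short tubes and bystanders:** I checked these only by eye. Both short tubes were in their wells in the picture after the lift, and the final pictures showed nothing shifted. I did not measure their positions again.

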